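# Fetch the orange feeding basket from the tall terrarium

### The job

With the red-handled hook rod, fetch the orange basket out of its tall narrow terrarium by its handle and set it down gently, upright, well inside the white show tray, then hang the rod back in its stand where it was. Touch the orange basket only with the hook, never with the gripper, and leave the blue basket hanging where it is.

Things in the scene. Friction and masses are not known exactly. Their poses are not given: they have to be found in the camera images.
- rod: Hook rod in its fixed stand (mm). Origin: crossbar centre, 150 above the table; z up. Crossbar: 8 thick, 118 long along y, lying in two open V cradles (on posts at y +-45, tops 12 above it, 30 wide): lifts straight out, goes back straight down, either way round. Red handle: x 18, y 24 wide, z 4 to 50. Shank 6 thick to z -113, then V hook to +x: bottom x 12, z -125, tip x 24, z -111 (wire centre).
- basket: Orange basket, 46 mm square, 28 mm high, bark inside, 80 g, hanging in one terrarium. Origin: centre of underside, 22 mm above the table; z up. Rigid 5 mm wire hoop handle in its y-z plane: legs at y +-21.5 mm, wire centre at z 73 mm in the middle, 64 mm at the legs; free under it down to the rim, z 28 mm. Ears along y to +-42 mm, 6 mm thick, at z 26 mm lie loose on ledges: lifts straight up.
- other_basket: Blue basket, otherwise the same, in a second terrarium; to be left alone. Both terraria are fixed, clear-walled with dark edges, open above, rim 170 mm above the table, inside 118 mm (x) by 98 mm (y), walls 5 mm, each centred on its basket's first place and square with its axes, so the hook has room on the handle's +x and -x sides.
- tray: White square show tray, fixed, 150 x 150 mm, walls 4 mm thick and 18 mm high, inner floor about 4 mm above the table. Origin: centre of its underside, on the table; z up.
Things that resemble listed ones, but are neither listed nor needed, are in the scene too. There is more than one size of the rod; the job needs the middle-sized.

How it is judged:
By the outcome, as a careful person would: the job done as asked, in the order asked, and still so for the second after the job is handed in, with the robot touching nothing.
It also fails if it takes over 58 s, if anything falls off the work surface, if the arm or the gripper's body presses on something with over 40 N, if the wrist force passes 120 N, or if a joint passes its speed limit or range.

### The arm

A 6-joint arm with a two-finger parallel gripper is mounted at the origin on the work surface. World frame = base frame: x ahead of the robot, y to its left, z up, the work surface at z = 0. Lengths are in m, angles in rad, forces in N, time in s.
With the tool pointing down it reaches from about 0.275 to 0.85 m from the base axis. Payload 19 kg.
Tool frame: the origin (TCP) lies midway between the tips of the shut fingers; the grasp point (between the pads) lies 19 mm behind it (ctrl.hold_point_z is the distance from the TCP to the grasp point, in m); z points along the fingers, y is the direction in which the jaws open and shut (so a half turn about z gives the same grasp; the last joint's range is limited). The gripper opens to 85 mm and grips with 20 to 120 N. Pads are 22 mm wide; open, the fingers measure 114 mm over their backs; the gripper's body (76 mm by 85 mm) begins 54 mm behind the grasp point. The pads swing forward as they close: fully open they stand 13 mm farther back than shut.
Start: joints at [-1.423, 0.15, 1.437, -0, 1.554, -0.134], TCP at [0.16, -0.552, 0.204] pointing down, gripper open.
Joint ranges: [-2.8, 2.8], [-0.68, 2.1], [0.12, 2.68], [-1.39, 4.53], [0.16, 2.79], [-2.81, 2.81]. Speed limits (rad/s): [1.89, 1.89, 2.22, 3.01, 3.01, 3.01].

### API

Orientations are given as a unit quaternion [x, y, z, w].
In Python, from station import get_state, imaging, job_done, ctrl gives the robot as it stands.
- The arm moves only by the shell command python3 -m handwheel 'ROWS'. ROWS is JSON, a list of rows, each a list of 5 numbers: the opening, from 0 (shut) to 1 (fully open), then the shift along the tool's x, y, z in m, then the turn about the tool's z in rad. In form: [[hand, x, y, z, turn], ...]. A call has 1 to 20 rows; each row shifts and turns the pose as measured when the row begins, along the tool's axes as they then stand; what a row does not reach is not made up. A row lasts 1/10 s, in which the tool goes at most 50 mm and 8.59 degrees, less where a joint would pass 70% of its speed; a pose out of reach is approached as far as the arm can. A call with a gripper value outside its range is refused whole. The fingers move at their own pace and stop on an object; the grip force is fixed at half the most. Time passes only in rows, so rows that do not move let the fingers close. It gives the time, the measured TCP pose, the force and the opening at its end, in the units of the state.
- get_state(): the state, without advancing time (a new reading comes with each control period).
- imaging.capture(name): name is "side" or "top" or "wrist"; returns the picture (400x640x3 uint8, red, green, blue); there is no depth.
- imaging.camera_params(name): a dict with "vfov" (degrees; the focal length in pixels is half the picture's height over the tangent of half this angle, whatever the lens; pixels are square), "cx", "cy" (the principal point, pixels), "rvec" (rotation vector, rad) and "tvec" (3), from world to camera coordinates, as OpenCV has them. Camera axes: x right, y down, z forward; pixel columns grow to the right and rows downward; lengths in m; the calibration is good to about 2 mm. A picture is of the moment at which its call begins: read the wrist's pose just before it. camera_params takes no time and is no camera call; for the wrist camera it gives the pose at the moment of the call.
- job_done(): hands the job in, once; it reports no verdict.
The state is a dict: "time": time; "qpos": joint angles; "qvel": joint speeds; "joint_efforts": joint torques, N m; "eef_pos": TCP position; "tool_rot": TCP orientation; "ft_force": force on the tool from outside, world axes, zero at the start; "moment": the same for the moment, N m; "grip_width": finger opening in m.
Only numpy, scipy, OpenCV 4.12 (cv2) and the standard library are available. Lean on these libraries where they do the work, as an engineer would, in place of code of your own. Each camera call takes 0.05 s, during which the arm holds its last target. There are 200 camera calls.

## Working session

There is one attempt and no reset: what is moved stays moved. The work goes in short steps, Python scripts to look and compute and a shell command to move; the robot and the scene stay as the last step left them, time stands still between calls to the robot, and variables do not carry over. Pictures are saved under pics/ and viewed, about 8 in all and at most 12, crops included, and the job is handed in when it is done.

```bash
mkdir -p pics; cat > h.py <<'E'
from station import get_state, imaging, job_done, ctrl
import numpy as np, cv2
from scipy.spatial.transform import Rotation as R
def K(p):
    f=200/np.tan(np.radians(p['vfov'])/2); return f
def proj(p,P):
    c=R.from_rotvec(np.ravel(p['rvec'])).apply(np.atleast_2d(P))+np.ravel(p['tvec'])
    return np.c_[p['cx']+K(p)*c[:,0]/c[:,2], p['cy']+K(p)*c[:,1]/c[:,2]]
def ray(p,u,v):
    r=R.from_rotvec(np.ravel(p['rvec'])); d=r.inv().apply([(u-p['cx'])/K(p),(v-p['cy'])/K(p),1]); o=-r.inv().apply(np.ravel(p['tvec'])); return o,d
def atz(p,u,v,z):
    o,d=ray(p,u,v); return o+d*(z-o[2])/d[2]
def snap(n,f):
    im=imaging.capture(n); cv2.imwrite(f'pics/{f}.png',im[:,:,::-1]); return im
E
python3 - <<'E'
from h import *
for n in('side','top','wrist'):
    p=imaging.camera_params(n); print(n,p, 'pos',ray(p,320,200)[0])
    snap(n,n+'0')
print(get_state())
E
```

```text
side {'vfov': 56.55214573355397, 'cx': 321.4724017689499, 'cy': 202.0467275873406, 'rvec': array([ 0.11299591, -2.77717592,  1.35530916]), 'tvec': array([0.49505671, 0.08992788, 1.22649456])} pos [0.40355839 0.95075604 0.83105997]
top {'vfov': 45.57080025703219, 'cx': 321.384991227609, 'cy': 197.79010469735786, 'rvec': array([ 2.1170708 , -2.09794736,  0.22392763]), 'tvec': array([0.0230581 , 0.51120666, 1.32863473])} pos [0.21728221 0.02330636 1.40690421]
wrist {'vfov': 64.44216404507806, 'cx': 321.5525510070243, 'cy': 197.6149142830311, 'rvec': array([-2.32167285,  1.7443286 ,  0.25146324]), 'tvec': array([-0.57394272, -0.03547375,  0.37948499])} pos [ 0.22953404 -0.53148232  0.3735213 ]
{'time': 0.15, 'qpos': array([-1.42300881e+00,  1.50871416e-01,  1.43786596e+00, -8.74424083e-06,
        1.55380218e+00, -1.34003763e-01]), 'qvel': array([-0.00050355, -0.00145464, -0.00155152, -0.00011369,  0.00037776,
       -0.00035206]), 'joint_efforts': array([ 2.90735392e-03, -7.13379407e+01, -5.71041834e+01, -1.65089305e-04,
        7.01319164e-03,  3.73644173e-05]), 'eef_pos': array([ 0.1598379 , -0.55211228,  0.20392292]), 'tool_rot': array([ 9.90090497e-01,  1.40429998e-01, -7.63428765e-06, -4.73409145e-04]), 'ft_force': array([-0.62746887,  0.31442621, -0.65502647]), 'moment': array([0.01265457, 0.01266713, 0.00567726]), 'grip_width': 0.08541016410174204}
```

View pics/top0.png

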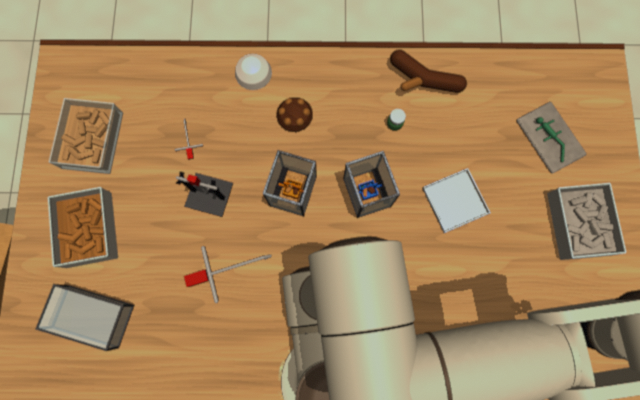

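View pics/side0.png

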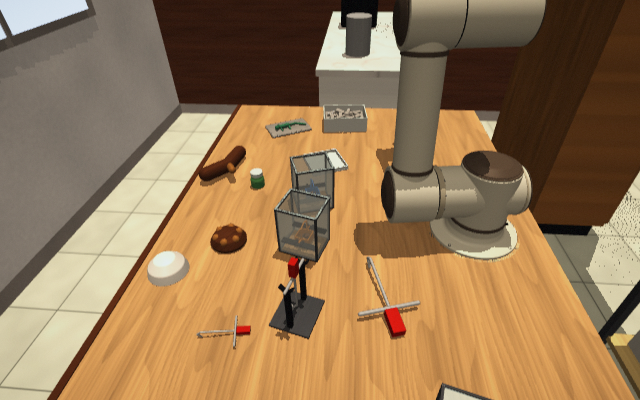

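Top view: the hook rod is in its stand at about (203,187), the small look-alike rod lies at (188,140) and the large one at (212,272). The orange basket's terrarium is at (290,183), the blue one at (370,183), and the white tray at (456,200). The rod in the stand is the middle-sized one, so I choose it and check it in a close crop.

```bash
python3 - <<'E'
from h import *
a=cv2.imread('pics/top0.png'); b=cv2.imread('pics/side0.png')
A=cv2.resize(a[160:225,165:245],(400,325),interpolation=cv2.INTER_CUBIC) #x5
B=cv2.resize(a[140:220,255:335],(400,400),interpolation=cv2.INTER_CUBIC)[:, :] #x5
C=cv2.resize(b[180:345,260:340],(400,825),interpolation=cv2.INTER_CUBIC)
cv2.imwrite('pics/c1.png',np.vstack([A,B[:275]]) if 0 else np.hstack([np.vstack([cv2.resize(a[160:220,170:250],(400,300),interpolation=cv2.INTER_CUBIC),cv2.resize(a[155:215,255:335],(400,300),interpolation=cv2.INTER_CUBIC)]),cv2.resize(b[245:340,260:340],(400,475),interpolation=cv2.INTER_CUBIC)[:].copy() if 0 else cv2.copyMakeBorder(cv2.resize(b[245:340,260:340],(400,475),interpolation=cv2.INTER_CUBIC),0,125,0,0,cv2.BORDER_CONSTANT)]))
E
```

```text
(no output)
```

View pics/c1.png

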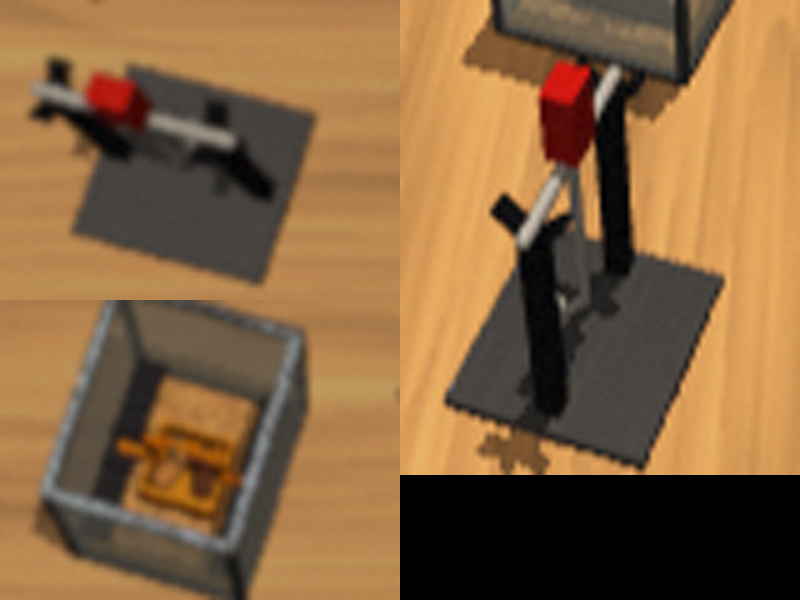

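The crop shows the middle rod with its crossbar lying in both cradles. Bar ends are at top-view pixels (176.4,177.6) and (217,188). The orange basket is in the left terrarium, with rim corners at (315.6,161), (263.6,194) and (302,204).

```bash
python3 - <<'E'
from h import *
p=imaging.camera_params('top')
a=atz(p,176.4,177.6,.15);b=atz(p,217,188,.15);d=b-a;print('bar',a,b,np.linalg.norm(d),(a+b)/2,'yaw of y axis',np.arctan2(d[1],d[0]))
c=[atz(p,*q,.17) for q in((315.6,161),(302,204),(263.6,194),(277,152))]
print('terr',c,np.mean(c,0),[np.linalg.norm(c[i]-c[(i+1)%4]) for i in range(4)],np.arctan2(*(c[0]-c[1])[[1,0]]),np.arctan2(*(c[3]-c[2])[[1,0]]))
t=[atz(p,*q,.018) for q in((472,170),(489,211),(445,230),(424,188))]
print('tray',np.mean(t,0),[np.linalg.norm(t[i]-t[(i+1)%4]) for i in range(4)],[np.arctan2(*(t[(i+1)%4]-t[i])[[1,0]]) for i in range(4)])
print('blue',atz(p,372,183,.1))
E
```

```text
bar [0.54313842 0.42335948 0.15      ] [0.51497914 0.31096384 0.15      ] 0.11586942692163488 [0.52905878 0.36716166 0.15      ] yaw of y axis -1.8162804695345076
terr [array([0.58762782, 0.04390087, 0.17      ]), array([0.4686685, 0.0785566, 0.17     ]), array([0.4949287 , 0.18132145, 0.17      ]), array([0.61213713, 0.14901824, 0.17      ])] [0.54084054 0.11319929 0.17      ] [np.float64(0.12390456433471088), np.float64(0.10606701750671506), np.float64(0.12157842024779159), np.float64(0.10793687511420093)] -0.2834784933817629 -0.2689283994364805
tray [ 0.51735782 -0.37809288  0.018     ] [np.float64(0.1328479198009434), np.float64(0.1451683804207638), np.float64(0.13875985396156873), np.float64(0.1578104987752561)] [np.float64(-2.8111930890472654), np.float64(1.9820753911249456), np.float64(0.42412146369519654), np.float64(-1.1996696560358595)]
blue [ 0.54525399 -0.11517163  0.1       ]
```

```bash
python3 -m handwheel '[[1,0,0,-0.022,-0.149],[1,0,0,-0.022,-0.149],[1,0,0,-0.022,-0.149],[1,0,0,-0.022,-0.149],[1,0,0,-0.022,-0.149],[1,0,0,-0.022,-0.149],[1,0,0,-0.022,-0.149]]'
```

```text
time: 0.85
eef_pos: [0.1597, -0.5509, 0.3584]
tool_rot: [0.785, 0.619, 0.003, -0.004]
ft_force: [0.7, 0.3, 0.8]
grip_width: 0.0853
```

```bash
cat >> h.py <<'E'
def yaw():
    q=get_state()['tool_rot']; x=R.from_quat(q).apply([1,0,0]); return np.arctan2(x[1],x[0])
def togo(P,th=None):
    s=get_state(); d=R.from_quat(s['tool_rot']).inv().apply(np.array(P)-s['eef_pos'])
    print('tool shift',d.round(4),'turn',None if th is None else round(yaw()-th,4),'yaw',round(yaw(),4),'pos',s['eef_pos'].round(4),'t',s['time'])
E
python3 -m handwheel '[[1,0.045,0.007,0,0],[1,0.045,0.007,0,0],[1,0.045,0.007,0,0],[1,0.045,0.007,0,0],[1,0.045,0.007,0,0],[1,0.045,0.007,0,0],[1,0.045,0.007,0,0],[1,0.045,0.007,0,0],[1,0.045,0.007,0,0],[1,0.045,0.007,0,0],[1,0.045,0.007,0,0],[1,0.045,0.007,0,0],[1,0.045,0.007,0,0],[1,0.045,0.007,0,0],[1,0.045,0.007,0,0],[1,0.045,0.007,0,0]]'
python3 -c "
from h import *
togo([.512,.299,.36],1.326)"
```

```text
time: 2.45
eef_pos: [0.4355, 0.1464, 0.3648]
tool_rot: [0.785, 0.619, 0.004, -0.003]
ft_force: [1.2, -0.5, 0.2]
grip_width: 0.0854
tool shift [0.1662 0.0389 0.0065] turn 0.0096 yaw 1.3356 pos [0.4355 0.1464 0.3648] t 2.45
```

```bash
python3 - <<'E'
from h import *
import pickle
P={'w1':imaging.camera_params('wrist')}; snap('wrist','w1'); pickle.dump(P,open('w1.pkl','wb'))
E
python3 -m handwheel '[[1,0.04,0.01,0.002,0.005],[1,0.04,0.01,0.002,0.005],[1,0.04,0.01,0.001,0],[1,0.04,0.008,0,0],[1,0.006,0,0,0],[1,0,0,0,0]]'
python3 - <<'E'
from h import *
import pickle
P={'w2':imaging.camera_params('wrist')}; snap('wrist','w2'); pickle.dump(P,open('w2.pkl','wb'))
a=cv2.imread('pics/w1.png');b=cv2.imread('pics/w2.png')
cv2.imwrite('pics/w12.png',cv2.resize(np.vstack([a,b]),(480,600),interpolation=cv2.INTER_AREA))
E
```

```text
time: 3.1
eef_pos: [0.5147, 0.3136, 0.3573]
tool_rot: [0.786, 0.618, 0.002, -0.005]
ft_force: [0.1, -1.0, -0.4]
grip_width: 0.0852
```

View pics/w12.png

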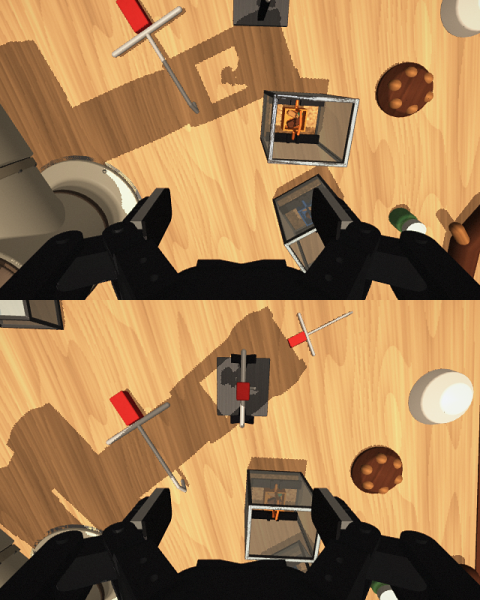

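Upper half (w1) shows the orange basket in its terrarium, in full-res pixels around (350-475,120-222). Lower half (w2) shows the rod in its stand around (290-360,65-180). I'll enlarge both.

```bash
python3 - <<'E'
import cv2,numpy as np
a=cv2.imread('pics/w1.png')[110:230,340:490];b=cv2.imread('pics/w2.png')[55:187,280:370]
f=lambda i,s:cv2.resize(i,None,fx=s,fy=s,interpolation=cv2.INTER_CUBIC)
A=f(a,3);B=f(b,3.9)[:515]
h=max(A.shape[0],B.shape[0]);pad=lambda i:cv2.copyMakeBorder(i,0,h-i.shape[0],0,0,cv2.BORDER_CONSTANT)
o=np.hstack([pad(A),pad(B)]);print(A.shape,o.shape);cv2.imwrite('pics/c2.png',o[:,:800])
E
```

```text
(360, 450, 3) (515, 801, 3)
```

View pics/c2.png

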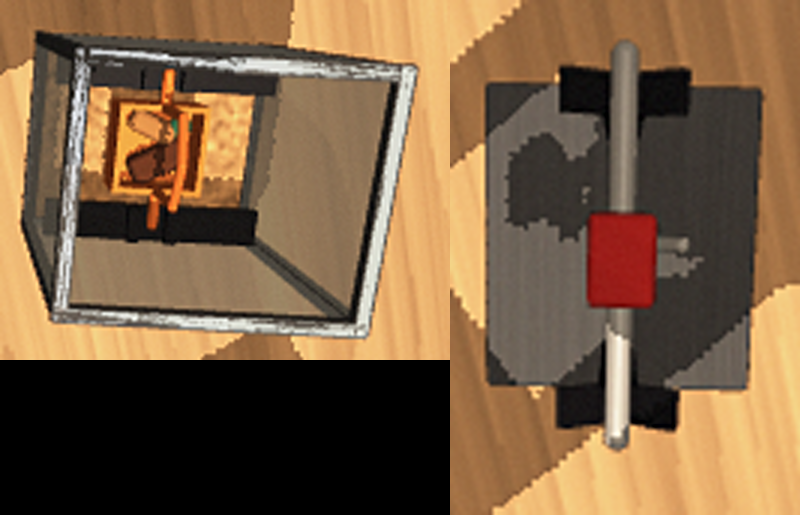

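```bash
python3 - <<'E'
from h import *
import pickle
p1=pickle.load(open('w1.pkl','rb'))['w1'];p2=pickle.load(open('w2.pkl','rb'))['w2']
a=atz(p2,325,65.6,.153);b=atz(p2,322.8,169.8,.153);d=a-b
print('bar',(a+b)/2,np.linalg.norm(d),'rod x yaw',np.arctan2(d[1],d[0])-np.pi/2,'handle',atz(p2,324.1,121.7,.2))
c=[atz(p1,*q,.17) for q in((366.7,125.7),(479,132.3),(462.3,222.3),(357.7,217.3))]
print('terr',np.mean(c,0),[np.linalg.norm(c[i]-c[(i+1)%4]) for i in range(4)],[np.arctan2(*(c[j]-c[i])[[1,0]]) for i,j in((0,1),(3,2),(2,1),(3,0))])
e=[atz(p1,340+x/3,110+y/3,.05) for x,y in((169,70),(153,228))];d=e[0]-e[1];print('ears',np.mean(e,0),np.linalg.norm(d),np.arctan2(d[1],d[0])-np.pi/2)
c=np.mean(e,0)
th=1.326
togo([*((a+b)/2)[:2],.200],np.arctan2((a-b)[1],(a-b)[0]))
E
```

```text
bar [0.53061478 0.36901621 0.153     ] 0.11600655135798084 rod x yaw -0.25731290357074865 handle [0.53076242 0.3689718  0.2       ]
terr [0.54297278 0.11453729 0.17      ] [np.float64(0.12739342864699685), np.float64(0.10819490721542245), np.float64(0.12822542969098058), np.float64(0.10906668132784023)] [np.float64(-0.292192598576589), np.float64(-0.28539977933709054), np.float64(1.2814959698206696), np.float64(1.273871583756811)]
ears [0.5425253  0.11437889 0.05      ] 0.0814482086111513 -0.2740764374211362
tool shift [0.0567 0.0032 0.1577] turn 0.0192 yaw 1.3327 pos [0.5146 0.3131 0.3572] t 3.15
```

```bash
python3 -m handwheel '[[1,0.028,0.002,0.02,0.01],[1,0.028,0.001,0.03,0.009],[1,0,0,0.035,0],[1,0,0,0.03,0],[1,0,0,0.015,0],[1,0,0,0,0]]'
python3 -c "
from h import *
togo([.5307,.369,.159],1.3135)"
```

```text
time: 3.75
eef_pos: [0.531, 0.3627, 0.2272]
tool_rot: [0.794, 0.608, 0.004, -0.004]
ft_force: [-0.7, -1.0, 0.0]
grip_width: 0.0856
tool shift [ 0.0052 -0.0019  0.0683] turn -0.0065 yaw 1.307 pos [0.531  0.3627 0.2272] t 3.75
```

```bash
python3 -m handwheel '[[1,0.003,-0.001,0.012,-0.006],[1,0.002,-0.001,0.014,0],[1,0,0,0.014,0],[1,0,0,0.014,0],[1,0,0,0.010,0],[1,0,0,0.003,0],[1,0,0,0,0]]'
python3 -c "
from h import *
togo([.5307,.369,.159],1.3135)"
```

```text
time: 4.45
eef_pos: [0.5313, 0.3677, 0.158]
tool_rot: [0.792, 0.61, 0.006, -0.003]
ft_force: [-0.0, -0.2, 0.4]
grip_width: 0.0856
tool shift [ 0.0011 -0.0009 -0.001 ] turn -0.0016 yaw 1.3119 pos [0.5313 0.3677 0.158 ] t 4.45
```

```bash
python3 -m handwheel '[[1,0.001,-0.001,-0.001,0],[0,0,0,0,0],[0,0,0,0,0],[0,0,0,0,0],[0,0,0,0,0],[0,0,0,0,0],[0,0,0,0,0],[0,0,0,0,0]]'
python3 -c "
from h import *
togo([.5307,.369,.159],1.3135)"
```

```text
time: 5.25
eef_pos: [0.5309, 0.3695, 0.1613]
tool_rot: [0.792, 0.61, 0.008, -0.003]
ft_force: [-0.7, -1.0, 0.5]
grip_width: 0.016
tool shift [-0.0006 -0.0001  0.0023] turn -0.0015 yaw 1.312 pos [0.5309 0.3695 0.1613] t 5.25
```

```bash
python3 -m handwheel '[[0,0,0,-0.004,0],[0,0,0,-0.008,0],[0,0,0,-0.012,0],[0,0,0,-0.016,0],[0,0,0,-0.02,0],[0,0,0,-0.025,0],[0,0,0,-0.025,0],[0,0,0,-0.025,0],[0,0,0,-0.025,0],[0,0,0,-0.02,0],[0,0,0,-0.01,0],[0,0,0,0,0]]'
python3 - <<'E'
from h import *
import pickle
print(get_state()['grip_width'],get_state()['ft_force'])
t=-.285; c=np.array([.5427,.1145]); u=np.array([np.cos(t),np.sin(t)])
togo([*(c-.038*u),.35],t+np.pi/2)
p=imaging.camera_params('side'); im=snap('side','s1'); pw=imaging.camera_params('wrist'); w=snap('wrist','w3')
pickle.dump(pw,open('w3.pkl','wb'))
b=cv2.imread('pics/s1.png');q=proj(p,[.531,.369,.25])[0].astype(int);print(q)
A=cv2.resize(b[max(q[1]-75,0):q[1]+75,q[0]-50:q[0]+50],(400,600),interpolation=cv2.INTER_CUBIC)
W=cv2.imread('pics/w3.png')[0:300,220:420]
cv2.imwrite('pics/c3.png',np.hstack([A,cv2.resize(W,(400,600))]))
E
```

```text
time: 6.45
eef_pos: [0.5286, 0.3657, 0.3682]
tool_rot: [0.793, 0.61, 0.01, -0.002]
ft_force: [1.5, -1.2, -2.5]
grip_width: 0.0166
0.01655903263084279 [ 1.47540397 -1.192835   -2.47971669]
tool shift [-0.2385  0.0399  0.014 ] turn 0.0259 yaw 1.3117 pos [0.5286 0.3657 0.3682] t 6.45
[290 245]
```

View pics/c3.png

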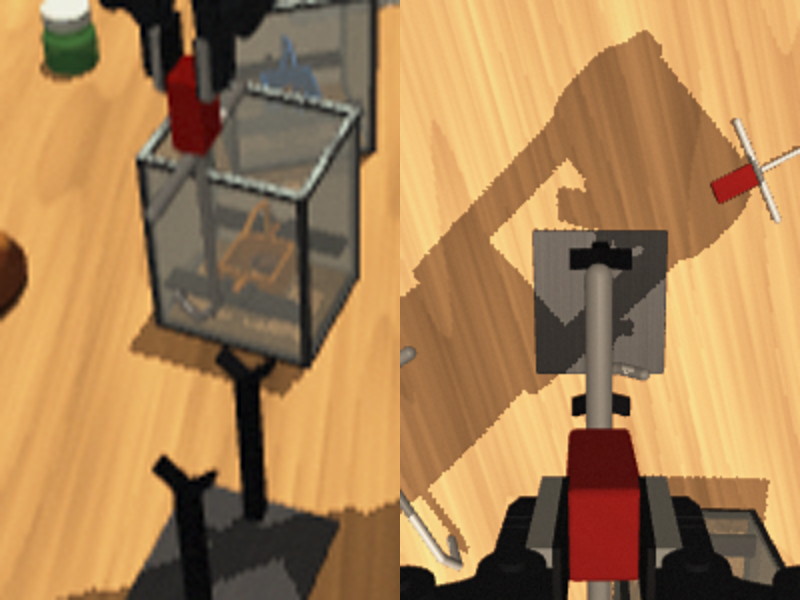

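```bash
cat >> h.py <<'E'
# rod in tool frame, from the grasp reading
Tg=R.from_quat(np.array([0.792,0.61,0.008,-0.003])); pg=np.array([.5309,.3695,.1613])
Rg=Tg.inv()*R.from_rotvec([0,0,-.257]); og=Tg.inv().apply(np.array([.5307,.369,.150])-pg)
def rod(q):  # rod-frame points (m) -> world now
    s=get_state(); T=R.from_quat(s['tool_rot']); return T.apply(Rg.apply(np.atleast_2d(q))+og)+s['eef_pos']
E
python3 - <<'E'
from h import *
import pickle
s=get_state(); T=R.from_quat(s['tool_rot']); print(s['tool_rot'],'tool z',T.apply([0,0,1]),'rod z',(T*Rg).apply([0,0,1]))
P=rod([[0,.059,0],[.012,0,-.125],[.024,0,-.111]]);print(P)
p=imaging.camera_params('side');print(proj(p,P)); print('seen side tip',240+175/4,170+292/4)
print(proj(pickle.load(open('w3.pkl','rb')),P),'seen bar end',220+199/2,266/2,'tip',220+245/2,186)
E
```

```text
[ 0.79252882  0.60975963  0.00921379 -0.00252365] tool z [ 0.01152676  0.01523652 -0.99981747] rod z [-2.49497294e-03 -7.25861841e-04  9.99996624e-01]
[[0.54326135 0.42217524 0.35500887]
 [0.54011995 0.36215714 0.22995704]
 [0.55168769 0.35908472 0.24398372]]
[[276.30776444 225.35674147]
 [287.3141905  249.27977882]
 [282.01877994 243.60171835]]
seen side tip 283.75 243.0
[[319.67180631 131.20843179]
 [331.84253488 183.76616907]
 [344.97703705 187.00066537]] seen bar end 319.5 133.0 tip 342.5 186
```

```bash
python3 -m handwheel '[[0,-0.02,0.004,0,0.006],[0,-0.03,0.005,0,0.005],[0,-0.03,0.005,0,0.005],[0,-0.03,0.005,0,0.005],[0,-0.03,0.005,0,0.005],[0,-0.03,0.005,0,0],[0,-0.03,0.005,0,0],[0,-0.025,0.005,0,0],[0,-0.012,0,0,0],[0,0,0,0,0]]'
cat >> h.py <<'E'
C=np.array([.5427,.1145]); TT=-.285
def rel(c=C,t=TT):  # hook points in the basket frame, mm, plus shift to bring
    P=rod([[0,0,0],[0,0,-.113],[.012,0,-.125],[.024,0,-.111]]); P[:,:2]=(P[:,:2]-c)@np.array([[np.cos(t),-np.sin(t)],[np.sin(t),np.cos(t)]])
    print('bar,shank,bottom,tip in target frame mm:\n',(P*1000).round(1),'yaw err',round(yaw()-np.pi/2-.0+(-.257+.2588)-t,4)); print('force',get_state()['ft_force'].round(2),'t',get_state()['time'])
E
python3 -c "
from h import *
rel()"
```

```text
time: 7.55
eef_pos: [0.4968, 0.1187, 0.3482]
tool_rot: [0.8, 0.6, 0.0, -0.006]
ft_force: [1.2, -0.5, -1.5]
grip_width: 0.0163
bar,shank,bottom,tip in target frame mm:
 [[-45.5  -9.5 336.9]
 [-47.2 -10.5 223.9]
 [-35.3 -10.6 211.7]
 [-23.1 -10.5 225.5]] yaw err 0.0021
force [ 1.2  -0.53 -1.5 ] t 7.55
```

```bash
python3 -m handwheel '[[0,0.006,0.005,0,0],[0,0.004,0.003,0.01,0],[0,0,0,0.015,0],[0,0,0,0.015,0],[0,0,0,0.005,0],[0,0,0,0,0]]'
python3 - <<'E'
from h import *
import pickle
rel()
p=imaging.camera_params('side'); snap('side','s2'); pw=imaging.camera_params('wrist'); snap('wrist','w4')
b=cv2.imread('pics/s2.png')[165:265,250:350]
W=cv2.imread('pics/w4.png')[100:400,220:420]
cv2.imwrite('pics/c4.png',np.hstack([cv2.resize(b,(500,500),interpolation=cv2.INTER_CUBIC),cv2.resize(W,(300,450))[:500] if 0 else cv2.copyMakeBorder(cv2.resize(W,(300,450)),0,50,0,0,cv2.BORDER_CONSTANT)]))
E
```

```text
time: 8.15
eef_pos: [0.5088, 0.1327, 0.297]
tool_rot: [0.799, 0.602, -0.001, -0.008]
ft_force: [-0.0, -1.4, -0.9]
grip_width: 0.0165
bar,shank,bottom,tip in target frame mm:
 [[-37.9   7.3 285.7]
 [-40.1   6.2 172.8]
 [-28.3   6.2 160.5]
 [-16.1   6.4 174.3]] yaw err 0.0068
force [-0.05 -1.38 -0.92] t 8.15
```

View pics/c4.png

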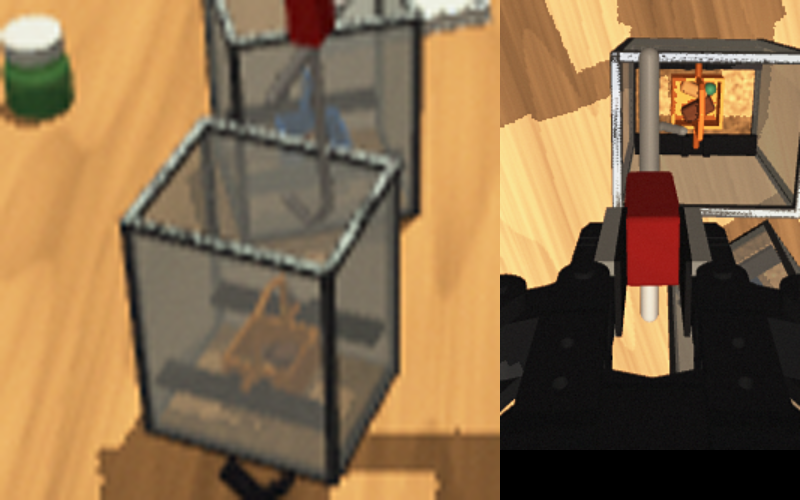

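The hook is above the terrarium opening on the basket's -x side, with the tip pointing at the hoop (wrist crop about (685,130)) and the shank clear of the wall. I'll descend with a small y correction.

```bash
python3 -m handwheel '[[0,-0.004,0,0.01,0.004],[0,-0.003,0,0.015,0.003],[0,0,0,0.015,0],[0,0,0,0.01,0],[0,0,0,0,0]]'
python3 -c "
from h import *
rel()"
```

```text
time: 8.75
eef_pos: [0.5071, 0.1256, 0.2467]
tool_rot: [0.801, 0.598, 0.001, -0.006]
ft_force: [-0.2, 1.2, -0.5]
grip_width: 0.0165
bar,shank,bottom,tip in target frame mm:
 [[-37.5   0.  235.4]
 [-39.2  -0.8 122.4]
 [-27.4  -0.9 110.2]
 [-15.2  -0.9 124.1]] yaw err -0.0015
force [-0.19  1.21 -0.53] t 8.75
```

```bash
python3 -m handwheel '[[0,0,0,0.012,0],[0,0,0,0.012,0],[0,0,0,0.012,0],[0,0,0,0.008,0],[0,0,0,0,0]]'
python3 -c "
from h import *
rel()"
```

```text
time: 9.25
eef_pos: [0.507, 0.126, 0.1996]
tool_rot: [0.801, 0.598, 0.001, -0.006]
ft_force: [-0.1, 0.7, -1.4]
grip_width: 0.0163
bar,shank,bottom,tip in target frame mm:
 [[-37.7   0.4 188.3]
 [-39.3  -0.4  75.3]
 [-27.4  -0.5  63.2]
 [-15.2  -0.4  77. ]] yaw err -0.0016
force [-0.14  0.67 -1.38] t 9.25
```

Now +x (tool y) by 27 mm to bring the hook bottom under the wire, then check with a picture.

```bash
python3 -m handwheel '[[0,0,0.006,0,0],[0,0,0.008,0,0],[0,0,0.008,0,0],[0,0,0.005,0,0],[0,0,0,0,0]]'
python3 - <<'E'
from h import *
rel()
snap('side','s3'); snap('wrist','w5')
b=cv2.imread('pics/s3.png')[175:265,265:345]
W=cv2.imread('pics/w5.png')[80:240,250:450]
cv2.imwrite('pics/c5.png',np.hstack([cv2.resize(b,(400,450),interpolation=cv2.INTER_CUBIC),cv2.copyMakeBorder(cv2.resize(W,(400,320)),0,130,0,0,cv2.BORDER_CONSTANT)]))
E
```

```text
time: 9.75
eef_pos: [0.5363, 0.1175, 0.2005]
tool_rot: [0.801, 0.598, 0.002, -0.006]
ft_force: [-0.2, 0.1, -2.0]
grip_width: 0.0163
bar,shank,bottom,tip in target frame mm:
 [[ -7.2   0.5 189.2]
 [ -8.5  -0.3  76.2]
 [  3.3  -0.4  64.1]
 [ 15.5  -0.3  77.9]] yaw err -0.0018
force [-0.18  0.12 -1.99] t 9.75
```

View pics/c5.png

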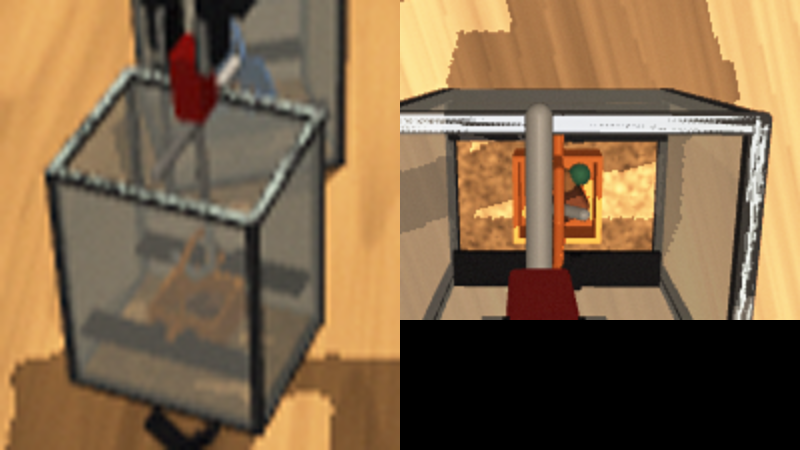

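The hook tip shows on the far side of the hoop (about (575,212)) with the shank on the near side, so the wire lies between them. I'll back off 3 mm and lift slowly.

```bash
python3 -m handwheel '[[0,0,-0.003,-0.003,0],[0,0,0,-0.006,0],[0,0,0,-0.006,0],[0,0,0,-0.006,0],[0,0,0,-0.006,0],[0,0,0,-0.006,0],[0,0,0,-0.006,0],[0,0,0,-0.006,0],[0,0,0,-0.006,0],[0,0,0,0,0]]'
python3 -c "
from h import *
rel()"
```

```text
time: 10.85
eef_pos: [0.5322, 0.1184, 0.2573]
tool_rot: [0.801, 0.598, 0.002, -0.005]
ft_force: [-0.2, -0.9, -1.8]
grip_width: 0.0161
bar,shank,bottom,tip in target frame mm:
 [[-1.130e+01  2.000e-01  2.460e+02]
 [-1.250e+01 -5.000e-01  1.330e+02]
 [-7.000e-01 -6.000e-01  1.209e+02]
 [ 1.150e+01 -5.000e-01  1.348e+02]] yaw err -0.001
force [-0.23 -0.91 -1.78] t 10.85
```

```bash
python3 -m handwheel '[[0,0,0,-0.008,0],[0,0,0,-0.012,0],[0,0,0,-0.012,0],[0,0,0,-0.012,0],[0,0,0,-0.012,0],[0,0,0,-0.012,0],[0,0,0,-0.012,0],[0,0,0,-0.012,0],[0,0,0,-0.012,0],[0,0,0,-0.012,0],[0,0,0,-0.012,0],[0,0,0,-0.012,0],[0,0,0,-0.008,0],[0,0,0,-0.004,0],[0,0,0,0,0]]'
python3 - <<'E'
from h import *
rel()
snap('side','s4'); snap('top','t4')
b=cv2.imread('pics/s4.png')[80:260,240:400]
W=cv2.imread('pics/t4.png')[120:240,400:520]
cv2.imwrite('pics/c6.png',np.hstack([cv2.resize(b,(400,450),interpolation=cv2.INTER_CUBIC),cv2.copyMakeBorder(cv2.resize(W,(400,400),interpolation=cv2.INTER_CUBIC),0,50,0,0,cv2.BORDER_CONSTANT)]))
E
```

```text
time: 12.35
eef_pos: [0.5323, 0.1164, 0.4243]
tool_rot: [0.801, 0.598, 0.003, -0.005]
ft_force: [-0.1, 0.4, -2.6]
grip_width: 0.0162
bar,shank,bottom,tip in target frame mm:
 [[-1.070e+01 -1.700e+00  4.130e+02]
 [-1.170e+01 -2.300e+00  3.000e+02]
 [ 2.000e-01 -2.400e+00  2.879e+02]
 [ 1.240e+01 -2.300e+00  3.018e+02]] yaw err -0.0011
force [-0.12  0.39 -2.58] t 12.35
```

View pics/c6.png

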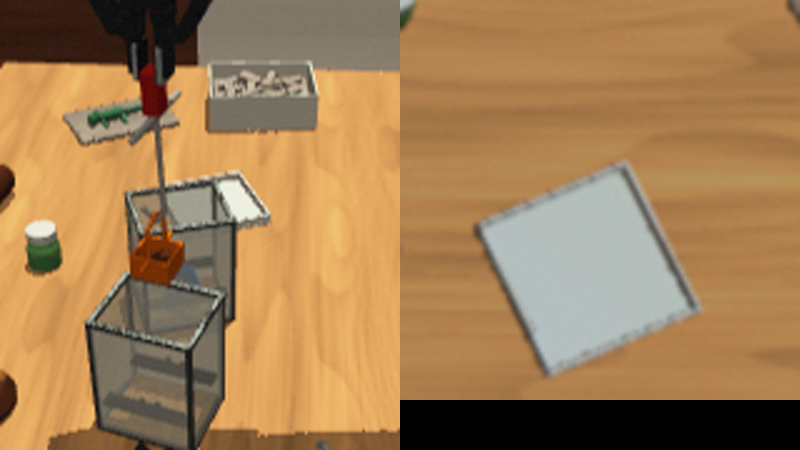

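The orange basket hangs level from the hook above its terrarium, with its underside around z 0.22. Tray corners in the top view are (468.1,168.6), (490,212.4), (445,232.8) and (424,188.4).

```bash
python3 - <<'E'
from h import *
p=imaging.camera_params('top')
t=np.array([atz(p,*q,.016) for q in((468.1,168.6),(490,212.4),(445,232.8),(424,188.4))]);c=t.mean(0)
print(c,[np.linalg.norm(t[i]-t[(i+1)%4]).round(4) for i in range(4)],[np.arctan2(*(t[(i+1)%4]-t[i])[[1,0]])%(np.pi/2) for i in range(4)])
s=get_state();d=rod([.012,0,-.125])[0]-s['eef_pos'];togo([c[0]-d[0],c[1]-d[1],s['eef_pos'][2]])
E
```

```text
[ 0.5154261  -0.37634889  0.016     ] [np.float64(0.1461), np.float64(0.1499), np.float64(0.1453), np.float64(0.1496)] [np.float64(0.40381359611516787), np.float64(0.428206683015949), np.float64(0.4019730765537184), np.float64(0.43348859580304167)]
tool shift [-0.476   0.1131 -0.0056] turn None yaw 1.283 pos [0.5322 0.1164 0.4236] t 12.45
```

```bash
python3 -m handwheel '[[0,-0.004,0.001,0,0],[0,-0.008,0.002,0,0],[0,-0.012,0.003,0,0],[0,-0.016,0.004,0,0],[0,-0.02,0.0047,0,0],[0,-0.02,0.0047,0,0],[0,-0.02,0.0047,0,0],[0,-0.02,0.0047,0,0],[0,-0.02,0.0047,0,0],[0,-0.02,0.0047,0,0],[0,-0.02,0.0047,0,0],[0,-0.02,0.0047,0,0],[0,-0.02,0.0047,0,0],[0,-0.02,0.0047,0,0],[0,-0.02,0.0047,0,0],[0,-0.016,0.004,0,0],[0,-0.012,0.003,0,0],[0,-0.008,0.002,0,0],[0,-0.004,0.001,0,0]]'
python3 - <<'E'
from h import *
s=get_state();d=rod([.012,0,-.125])[0]-s['eef_pos'];togo([.5155-d[0],-.3765-d[1],.424]);print(s['grip_width'],s['ft_force'])
E
```

```text
time: 14.35
eef_pos: [0.5076, -0.2184, 0.4164]
tool_rot: [0.803, 0.596, 0.0, -0.006]
ft_force: [-0.7, -1.4, -3.2]
grip_width: 0.0163
tool shift [-0.1472  0.0435 -0.0092] turn None yaw 1.2759 pos [ 0.5076 -0.2184  0.4164] t 14.35
0.016324819025020778 [-0.70593455 -1.43470108 -3.20762042]
```

```bash
python3 -m handwheel '[[0,-0.006,0.002,0,0],[0,-0.01,0.003,0,0],[0,-0.014,0.004,0,0],[0,-0.018,0.005,0,0],[0,-0.02,0.006,0,0],[0,-0.02,0.006,0,0],[0,-0.018,0.005,0,0],[0,-0.014,0.004,0,0],[0,-0.01,0.003,0,0],[0,-0.006,0.002,0,0],[0,-0.003,0.001,0,0],[0,0,0,0,0],[0,0,0,0,0],[0,0,0,0,0],[0,0,0,0,0]]'
python3 - <<'E'
from h import *
rel(np.array([.5155,-.3765]),-.292)
snap('side','s5'); snap('wrist','w6')
b=cv2.imread('pics/s5.png')[40:200,260:420]
W=cv2.imread('pics/w6.png')[0:320,200:520]
cv2.imwrite('pics/c7.png',np.hstack([cv2.resize(b,(400,400),interpolation=cv2.INTER_CUBIC),cv2.resize(W,(400,400))]))
E
```

```text
time: 15.85
eef_pos: [0.5063, -0.375, 0.4144]
tool_rot: [0.803, 0.597, 0.001, -0.006]
ft_force: [0.2, -0.7, -2.9]
grip_width: 0.0162
bar,shank,bottom,tip in target frame mm:
 [[ -9.5  -1.8 403.1]
 [-11.1  -2.7 290.1]
 [  0.7  -2.8 277.9]
 [ 12.9  -2.6 291.7]] yaw err 0.0015
force [ 0.24 -0.68 -2.88] t 15.85
```

View pics/c7.png

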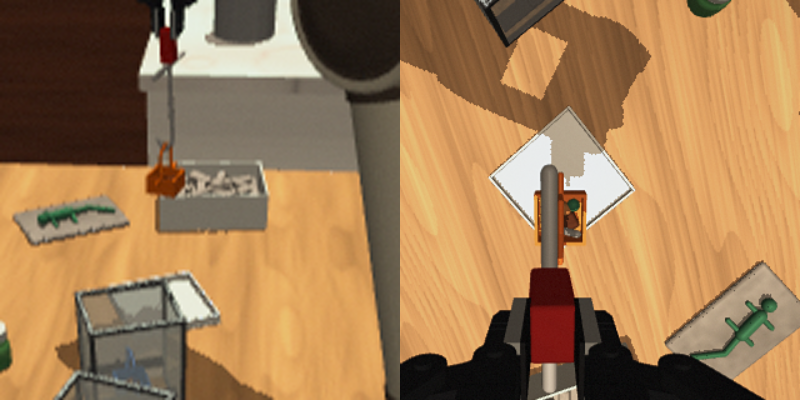

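Basket hangs level over the tray. Tray corners in w6 are at about (272,144) left and (387,150) right; quick cross-check, then lower.

```bash
python3 - <<'E'
from h import *
p=imaging.camera_params('wrist'); a=atz(p,272,144,.018);b=atz(p,387.2,150.4,.018);print((a+b)/2,np.linalg.norm(a-b))
E
python3 -m handwheel '[[0,0,0,0.006,0],[0,0.002,0,0.01,0],[0,0.001,0,0.012,0],[0,0,0,0.012,0],[0,0,0,0.012,0],[0,0,0,0.012,0],[0,0,0,0.012,0],[0,0,0,0.012,0],[0,0,0,0.012,0],[0,0,0,0.012,0],[0,0,0,0.012,0],[0,0,0,0.012,0],[0,0,0,0.01,0],[0,0,0,0.006,0],[0,0,0,0.003,0],[0,0,0,0,0]]'
python3 -c "
from h import *
rel(np.array([.5155,-.3765]),-.292)"
```

```text
[ 0.51812974 -0.3749453   0.018     ] 0.20489349783814548
time: 17.55
eef_pos: [0.5055, -0.3686, 0.2471]
tool_rot: [0.802, 0.597, 0.001, -0.007]
ft_force: [-0.0, -1.0, -1.8]
grip_width: 0.0165
bar,shank,bottom,tip in target frame mm:
 [[-12.    4.1 235.8]
 [-13.8   3.2 122.8]
 [ -2.    3.2 110.6]
 [ 10.3   3.3 124.4]] yaw err 0.0026
force [-0.02 -0.98 -1.8 ] t 17.55
```

```bash
python3 -m handwheel '[[0,-0.002,0.002,0.006,0],[0,-0.001,0.001,0.006,0],[0,0,0,0.006,0],[0,0,0,0.005,0],[0,0,0,0.003,0],[0,0,0,0.002,0],[0,0,0,0.002,0],[0,0,0,0.002,0],[0,0,0,0.002,0],[0,0,0,0.002,0],[0,0,0,0.002,0],[0,0,0,0.002,0],[0,0,0,0.002,0],[0,0,0,0.003,0],[0,0,0,0.003,0],[0,0,0,0,0]]'
python3 -c "
from h import *
rel(np.array([.5155,-.3765]),-.292)"
```

```text
time: 19.15
eef_pos: [0.5079, -0.3726, 0.1964]
tool_rot: [0.802, 0.597, 0.001, -0.006]
ft_force: [0.4, 0.3, -1.3]
grip_width: 0.0164
bar,shank,bottom,tip in target frame mm:
 [[-8.600e+00  9.000e-01  1.851e+02]
 [-1.010e+01 -0.000e+00  7.210e+01]
 [ 1.800e+00 -1.000e-01  5.990e+01]
 [ 1.390e+01  0.000e+00  7.380e+01]] yaw err 0.0026
force [ 0.36  0.32 -1.29] t 19.15
```

```bash
python3 -m handwheel '[[0,0,0,0.004,0],[0,0,0,0.004,0],[0,0,0,0.002,0],[0,0,0,0,0]]'
python3 - <<'E'
from h import *
rel(np.array([.5155,-.3765]),-.292)
snap('side','s6'); snap('wrist','w7');snap('top','t6')
b=cv2.imread('pics/s6.png')[100:200,270:370]
W=cv2.imread('pics/w7.png')[40:240,230:430]
cv2.imwrite('pics/c8.png',np.hstack([cv2.resize(b,(400,400),interpolation=cv2.INTER_CUBIC),cv2.resize(W,(400,400))]))
E
```

```text
time: 19.55
eef_pos: [0.5078, -0.3725, 0.1854]
tool_rot: [0.802, 0.597, 0.001, -0.006]
ft_force: [-0.4, 0.1, -1.6]
grip_width: 0.016
bar,shank,bottom,tip in target frame mm:
 [[-8.700e+00  1.000e+00  1.741e+02]
 [-1.020e+01  0.000e+00  6.110e+01]
 [ 1.600e+00 -0.000e+00  4.900e+01]
 [ 1.380e+01  1.000e-01  6.280e+01]] yaw err 0.0025
force [-0.38  0.1  -1.62] t 19.55
```

View pics/c8.png

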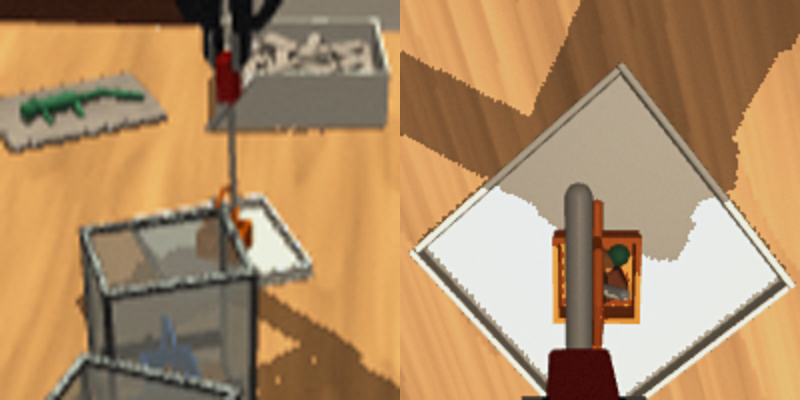

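The basket stands upright, centred in the tray with the hook free below the hoop. That is 11 pictures viewed, so I keep the last one for the end. Now withdraw in -x.

```bash
python3 -m handwheel '[[0,0,-0.004,0,0],[0,0,-0.007,0,0],[0,0,-0.007,0,0],[0,0,-0.007,0,0],[0,0,-0.005,0,0],[0,0,0,0,0]]'
python3 -c "
from h import *
rel(np.array([.5155,-.3765]),-.292)"
```

```text
time: 20.3
eef_pos: [0.4763, -0.3632, 0.1868]
tool_rot: [0.802, 0.597, 0.001, -0.005]
ft_force: [0.2, -0.1, -1.4]
grip_width: 0.0162
bar,shank,bottom,tip in target frame mm:
 [[-4.160e+01  8.000e-01  1.755e+02]
 [-4.300e+01 -2.000e-01  6.250e+01]
 [-3.110e+01 -3.000e-01  5.040e+01]
 [-1.890e+01 -1.000e-01  6.430e+01]] yaw err 0.0024
force [ 0.15 -0.06 -1.41] t 20.3
```

```bash
python3 -m handwheel '[[0,0,0,-0.006,0],[0,0,0,-0.01,0],[0,0,0,-0.015,0],[0,0,0,-0.02,0],[0,0,0,-0.025,0],[0,0,0,-0.025,0],[0,0,0,-0.025,0],[0,0,0,-0.025,0],[0,0,0,-0.02,0],[0,0,0,-0.01,0],[0,0,0,0,0]]'
python3 - <<'E'
from h import *
snap('top','t7')
p=imaging.camera_params('top')
for f in('t6','t7'):
    h=cv2.cvtColor(cv2.imread(f'pics/{f}.png'),cv2.COLOR_BGR2HSV)[150:240,415:500]
    m=cv2.inRange(h,(5,190,110),(18,255,255)); v,u=np.nonzero(m); print(f,m.sum()//255,u.mean()+415,v.mean()+150, atz(p,u.mean()+415,v.mean()+150,.05))
s=get_state(); print(s['grip_width'],s['ft_force']); togo([.5309,.3695,.37],1.312)
E
```

```text
time: 21.4
eef_pos: [0.478, -0.3644, 0.3833]
tool_rot: [0.802, 0.597, 0.001, -0.002]
ft_force: [-1.2, -0.4, -1.8]
grip_width: 0.0165
t6 0 nan nan [nan nan nan]
t7 1 450.0 197.0 [ 0.51775186 -0.34735045  0.05      ]
0.016539791078959334 [ 0.03014174  0.47831106 -1.96804518]
tool shift [ 0.7182 -0.1594  0.0165] turn -0.0317 yaw 1.2803 pos [ 0.4779 -0.3644  0.3825] t 21.45<stdin>:6: RuntimeWarning: Mean of empty slice.
  ret = ret.dtype.type(ret / rcount)
```

```bash
python3 - <<'E'
from h import *
p=imaging.camera_params('side'); snap('side','s7')
im=cv2.imread('pics/s7.png'); h=cv2.cvtColor(im,cv2.COLOR_BGR2HSV); q=proj(p,[[.5155,-.3765,.018],[.5155,-.3765,.077]]); print('expected base/top px',q)
u,v=q.mean(0).astype(int); w=h[v-35:v+35,u-35:u+35]; m=cv2.inRange(w,(5,200,90),(16,255,255)); y,x=np.nonzero(m); print(len(x), x.min()+u-35,x.max()+u-35,y.min()+v-35,y.max()+v-35)
E
python3 -m handwheel '[[0,0.01,-0.002,0,-0.006],[0,0.02,-0.004,0,-0.006],[0,0.03,-0.007,0,-0.006],[0,0.035,-0.008,0,-0.006],[0,0.035,-0.008,0,-0.006],[0,0.035,-0.008,0,0],[0,0.035,-0.008,0,0],[0,0.035,-0.008,0,0],[0,0.035,-0.008,0,0],[0,0.035,-0.008,0,0],[0,0.035,-0.008,0,0],[0,0.035,-0.008,0,0],[0,0.035,-0.008,0,0],[0,0.035,-0.008,0,0],[0,0.035,-0.008,0,0],[0,0.035,-0.008,0,0],[0,0.03,-0.007,0,0],[0,0.02,-0.004,0,0],[0,0.01,-0.002,0,0],[0,0,0,0,0]]'
python3 -c "
from h import *
togo([.5309,.3695,.37],1.312);rel(np.array([.5307,.369]),-.257)"
```

```text
expected base/top px [[324.86965342 159.38352094]
 [324.77373581 146.93555294]]
23 324 332 146 160
time: 23.5
eef_pos: [0.4792, 0.2713, 0.3791]
tool_rot: [0.787, 0.617, -0.0, -0.01]
ft_force: [0.2, -0.9, -2.0]
grip_width: 0.0162
tool shift [0.1076 0.0269 0.0099] turn 0.0176 yaw 1.3296 pos [0.4792 0.2713 0.3791] t 23.5
bar,shank,bottom,tip in target frame mm:
 [[ -25.3 -108.2  367.8]
 [ -27.6 -108.8  254.9]
 [ -15.9 -108.7  242.6]
 [  -3.6 -108.4  256.4]] yaw err 0.0176
force [ 0.15 -0.92 -1.95] t 23.5
```

```bash
python3 -m handwheel '[[0,0.02,0.006,0,0.006],[0,0.03,0.008,0,0.006],[0,0.025,0.007,0,0.004],[0,0.015,0.004,0,0],[0,0.01,0,0,0],[0,0,0,0,0]]'
python3 -c "
from h import *
rel(np.array([.5307,.369]),-.257)"
```

```text
time: 24.1
eef_pos: [0.5279, 0.3603, 0.3806]
tool_rot: [0.793, 0.609, -0.001, -0.009]
ft_force: [-0.3, -0.9, -1.3]
grip_width: 0.0162
bar,shank,bottom,tip in target frame mm:
 [[ -0.8  -9.7 369.3]
 [ -3.1 -10.4 256.3]
 [  8.7 -10.5 244.1]
 [ 21.  -10.4 257.9]] yaw err -0.0021
force [-0.27 -0.86 -1.33] t 24.1
```

```bash
python3 -m handwheel '[[0,0.005,0.001,0,-0.002],[0,0.004,0,0.01,0],[0,0,0,0.02,0],[0,0,0,0.025,0],[0,0,0,0.025,0],[0,0,0,0.02,0],[0,0,0,0.02,0],[0,0,0,0.015,0],[0,0,0,0.008,0],[0,0,0,0,0]]'
python3 -c "
from h import *
rel(np.array([.5307,.369]),-.257)"
```

```text
time: 25.1
eef_pos: [0.5271, 0.3664, 0.23]
tool_rot: [0.793, 0.609, 0.0, -0.009]
ft_force: [0.3, -0.8, -1.3]
grip_width: 0.016
bar,shank,bottom,tip in target frame mm:
 [[ -3.1  -4.1 218.7]
 [ -5.2  -4.7 105.8]
 [  6.6  -4.8  93.5]
 [ 18.8  -4.8 107.3]] yaw err -0.0033
force [ 0.31 -0.83 -1.33] t 25.1
```

```bash
python3 -m handwheel '[[0,0.003,0.003,0.006,-0.003],[0,0.001,0.001,0.012,0],[0,0,0,0.012,0],[0,0,0,0.01,0],[0,0,0,0.006,0],[0,0,0,0,0]]'
python3 -c "
from h import *
rel(np.array([.5307,.369]),-.257)"
```

```text
time: 25.7
eef_pos: [0.5324, 0.3701, 0.1813]
tool_rot: [0.792, 0.61, 0.001, -0.008]
ft_force: [0.0, -0.8, -2.6]
grip_width: 0.0163
bar,shank,bottom,tip in target frame mm:
 [[  1.1   0.9 170. ]
 [ -0.8   0.4  57. ]
 [ 10.9   0.4  44.8]
 [ 23.2   0.4  58.6]] yaw err -0.0002
force [ 0.01 -0.77 -2.55] t 25.7
```

Aligned. Final 19 mm, watching force.

```bash
python3 -m handwheel '[[0,0,-0.001,0.005,0],[0,0,0,0.005,0],[0,0,0,0.004,0],[0,0,0,0.003,0],[0,0,0,0.001,0],[0,0,0,0,0]]'
python3 -c "
from h import *
rel(np.array([.5307,.369]),-.257)"
```

```text
time: 26.3
eef_pos: [0.5314, 0.3709, 0.1627]
tool_rot: [0.792, 0.61, 0.002, -0.008]
ft_force: [-0.0, -0.3, -1.3]
grip_width: 0.0163
bar,shank,bottom,tip in target frame mm:
 [[ -0.    1.4 151.4]
 [ -1.8   1.   38.4]
 [ 10.    1.   26.2]
 [ 22.2   1.   40. ]] yaw err -0.0002
force [-0.03 -0.26 -1.3 ] t 26.3
```

```bash
python3 -m handwheel '[[0,-0.001,0,0.001,0],[0,0,0,0.001,0],[0,0,0,0.0005,0],[0,0,0,0,0]]'
python3 -c "
from h import *
rel(np.array([.5307,.369]),-.257)"
```

```text
time: 26.7
eef_pos: [0.5312, 0.3699, 0.1614]
tool_rot: [0.792, 0.61, 0.002, -0.008]
ft_force: [0.0, -0.1, -1.4]
grip_width: 0.0164
bar,shank,bottom,tip in target frame mm:
 [[ 1.000e-01  5.000e-01  1.501e+02]
 [-1.600e+00  2.000e-01  3.720e+01]
 [ 1.020e+01  1.000e-01  2.500e+01]
 [ 2.240e+01  2.000e-01  3.880e+01]] yaw err -0.0002
force [ 0.05 -0.08 -1.44] t 26.7
```

```bash
python3 -m handwheel '[[0,0,0,0.001,0],[0,0,0,0.001,0],[0,0,0,0,0]]'
python3 -c "
from h import *
rel(np.array([.5307,.369]),-.257)"
```

```text
time: 27.0
eef_pos: [0.5313, 0.37, 0.1614]
tool_rot: [0.792, 0.61, 0.003, -0.008]
ft_force: [-2.1, 1.0, -1.6]
grip_width: 0.0163
bar,shank,bottom,tip in target frame mm:
 [[ 1.000e-01  6.000e-01  1.501e+02]
 [-1.400e+00  4.000e-01  3.710e+01]
 [ 1.040e+01  4.000e-01  2.500e+01]
 [ 2.260e+01  4.000e-01  3.880e+01]] yaw err -0.0002
force [-2.13  1.02 -1.63] t 27.0
```

The bar no longer descends, so it is seated. Release.

```bash
python3 -m handwheel '[[0.3,0,0,0,0],[0.6,0,0,0,0],[1,0,0,0,0],[1,0,0,0,0],[1,0,0,0,0],[1,0,0,0,0],[1,0,0,0,0],[1,0,0,-0.01,0],[1,0,0,-0.02,0],[1,0,0,-0.03,0],[1,0,0,-0.035,0],[1,0,0,-0.04,0],[1,0,0,-0.04,0],[1,-0.03,0,-0.02,0],[1,-0.03,0,0,0],[1,0,0,0,0]]'
python3 - <<'E'
from h import *
pw=imaging.camera_params('wrist'); snap('wrist','w9'); snap('side','s9'); snap('top','t9'); print(get_state()['time'])
q=proj(pw,[.5307,.369,.15])[0]; print('expect crossbar',q, proj(pw,[[.5307-.059*np.sin(-.257),.369+.059*np.cos(-.257),.153],[.5307+.059*np.sin(-.257),.369-.059*np.cos(-.257),.153]]))
u,v=q.astype(int); u0=max(u-70,0);v0=max(v-75,0); print('crop',u0,v0)
r=lambda i:cv2.resize(i,(400,300),interpolation=cv2.INTER_CUBIC)
W=cv2.imread('pics/w9.png')[v0:v0+150,u0:u0+140]; S=cv2.imread('pics/s9.png');T=cv2.imread('pics/t9.png')
cv2.imwrite('pics/c9.png',np.hstack([cv2.resize(W,(400,429)) if 0 else np.vstack([cv2.resize(W,(400,428),interpolation=cv2.INTER_CUBIC),cv2.resize(T[160:220,160:300],(400,172),interpolation=cv2.INTER_CUBIC)]),np.vstack([r(S[215:335,240:400]),r(T[155:245,400:520])])]))
E
```

```text
time: 28.6
eef_pos: [0.5154, 0.3068, 0.3687]
tool_rot: [0.792, 0.61, 0.005, -0.007]
ft_force: [0.4, 0.7, 0.3]
grip_width: 0.0858
28.75
expect crossbar [321.1120881  115.27570402] [[321.05761574  61.36629154]
 [321.12729057 164.92719868]]
crop 251 40
```

View pics/c9.png

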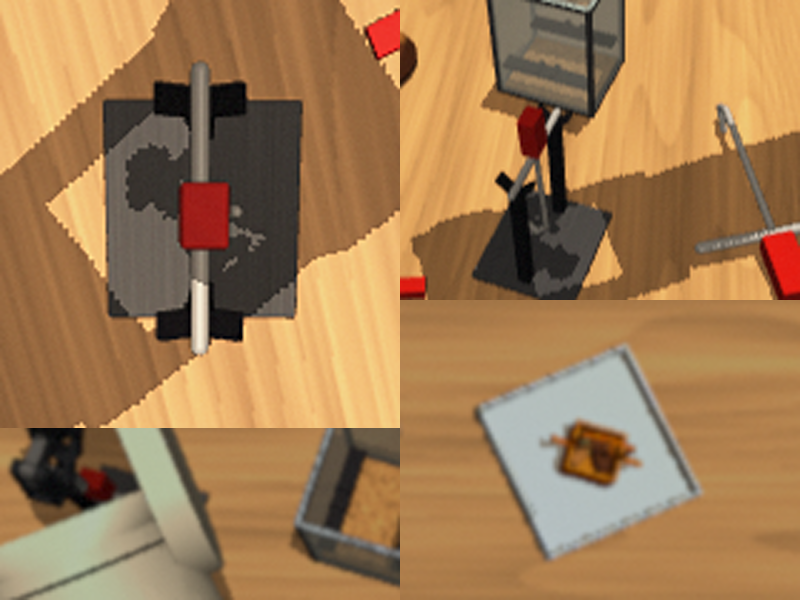

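The rod is seated in both cradles: bar ends at wrist pixels (321,62) and (321,163), where (321,61) and (321,165) were expected. The hook still points +x. The basket is upright at the tray's centre and its terrarium is empty.

```bash
python3 -c "
from h import *
print(job_done())"
```

```text
the job is handed in; nothing more can be done
None
```

I used the middle-sized hook rod to lift the orange basket out of its terrarium by its handle and set it down in the white tray. I then hung the rod back in its stand and handed the job in at about 29 s of the 58 s allowed.

- **Basket:** the last picture shows it upright near the middle of the tray. Its sides sit about 40° off the tray's sides, because I did not turn it to line up. I lowered it slowly, and only the hook was brought to it.
- **Rod:** it lies in both cradles with the hook facing the same way as before. The ends of its crossbar are within about 2 pixels of where they were expected.
- **Robot:** it is clear of everything with the gripper open, and the wrist forces I read stayed at a few newtons.
- **Failed check:** a colour check from the top camera just after I unhooked the basket found no usable orange pixels, probably because the arm was in the way. The side camera confirmed the basket's place instead.
- **Not checked:** I took no separate final picture of the blue basket. The orange basket passed about 5 cm above its terrarium's rim, and the blue basket was still in place in the view taken once the orange one was down.

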